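# Move the row of car fobs to the new organizer in parking order

### The arm

A 6-joint arm with a two-finger parallel gripper is mounted at the origin on the work surface. World frame = base frame: x ahead of the robot, y to its left, z up, the work surface at z = 0. Lengths are in mm, angles in rad, forces in N, time in s.
With the tool pointing down it reaches from about 275 to 1000 mm from the base axis. Payload 8.4 kg.
Tool frame: the origin (TCP) lies between the finger pads; the fingertips stand r.finger_overhang ahead of it and the grasp point (between the pads) is the TCP (r.finger_overhang is the distance from the TCP to the fingertips, in mm); z points along the fingers, y is the line along which they close (so a half turn about z gives the same grasp; the last joint's range is limited). The gripper opens to 85 mm and grips with 20 to 120 N. Pads are 22 mm wide; open, the fingers measure 114 mm over their backs; the gripper's body (76 mm by 85 mm) begins 54 mm behind the grasp point. The pads swing forward as they close: fully open they stand 13 mm farther back than shut.
Start: joints at [1.125, 0.353, 1.633, -0, 1.155, -0.002], TCP at [268.358, 564.457, 250.281] pointing down, gripper open.
Joint ranges: [-2.63, 2.63], [-0.92, 2.1], [0.06, 2.66], [-1.3, 4.44], [0, 2.69], [-3.02, 3.02]. Speed limits (rad/s): [2.22, 2.22, 2.79, 3.14, 3.14, 3.14].

### API

Orientations are given as [roll, pitch, yaw] about the fixed x, y, z axes, in that order (R = Rz(yaw) Ry(pitch) Rx(roll)).
In Python, from rig import r, cams, sign_off gives the robot as it stands.
- The arm moves only by the shell command python3 -m crank 'ROWS' [FORCE]. ROWS is JSON, a list of rows, each a list of 7 numbers: the shift along the tool's x, y, z in m, then the turn, a rotation vector about the tool's x, y, z in rad, then the closure, from 0 (fully open) to 1 (shut). In form: [[dx, dy, dz, ax, ay, az, gripper], ...]. A call has 1 to 5 rows; each row is the pose to reach, as a shift and turn from the pose commanded when the call began, along the tool's axes at that moment; what a row does not reach only later rows make up. A row lasts 1/10 s, in which the tool goes at most 50 mm and 8.59 degrees, less where a joint would pass 70% of its speed; a pose out of reach is approached as far as the arm can. A call with a gripper value outside its range is refused whole. The fingers move at their own pace and stop on an object; FORCE is the grip in N (left out, the last holds). Time passes only in rows, so rows that repeat a pose let the fingers close. It gives the time, the measured TCP pose, the force, the opening and the grip force at its end, in the units of the state.
- r.sense(): the state, without advancing time (a new reading comes with each control period).
- cams.grab_frame(name): name is "side" or "top" or "wrist"; returns a dict with "image" (480x640x3 uint8, red, green, blue), "fx", "fy", "cx", "cy" (pixels), "D" ([k1, k2, p1, p2, k3] as OpenCV has them; the pictures are not rectified), "position" and "orientation" of the camera in the world. Camera axes: x right, y down, z forward; pixel columns grow to the right and rows downward; lengths in mm; the calibration is good to about 2 mm. A picture is of the moment at which its call begins. There is no depth.
- sign_off(): hands the job in; it is judged then, once.
The state is a dict: "clock": time; "qpos": joint angles; "qvel": joint speeds; "joint_efforts": joint torques, N m; "eef_pos": TCP position; "tcp_rot": TCP orientation; "contact_force": force on the tool from outside, world axes, zero at the start; "wrist_torque": the same for the moment, N m; "opening": opening from 0.0 (shut) to 1.0 (fully open); "grasp_force": force on a finger pad.
Only numpy, scipy, OpenCV 4.12 (cv2) and the standard library are available. Lean on these libraries where they do the work, as an engineer would, in place of code of your own. Each camera call takes 0.05 s, during which the arm holds its last target. There are 200 camera calls.

### The job

The four car fobs lie on the old wooden key board in the order in which the cars are parked, each on the pad with strips of its own colour. Move them to the upper tier of the white organizer, one to a bay and in the same left-to-right order as on the board (left and right as the robot sees them), each laid flat, buttons up, in the middle of its bay with its length running across the tier as it did across the board. Leave the pen cup and the blue dish where they are.

Things in the scene. Friction and masses are not known exactly. Their poses are not given: they have to be found in the camera images.
- fob_black_center (a point): centre (half-way up) of the black car fob: rounded black case 72 mm long (its x; steel cap and loop at the -x end), 38 mm wide (its y), 18 mm thick (its z), dark panel and three grey buttons on top, about 75 g, loose. Starts flat, buttons up, on the pad with black strips, long axis roughly along that pad's x. About 40 mm is free between neighbouring fobs.
- fob_red_center (a point): centre (half-way up) of the red car fob: rounded red case 72 mm long (its x; steel cap and loop at the -x end), 38 mm wide (its y), 18 mm thick (its z), dark panel and three grey buttons on top, about 75 g, loose. Starts flat, buttons up, on the pad with red strips, long axis roughly along that pad's x. About 40 mm is free between neighbouring fobs.
- fob_green_center (a point): centre (half-way up) of the green car fob: rounded green case 72 mm long (its x; steel cap and loop at the -x end), 38 mm wide (its y), 18 mm thick (its z), dark panel and three grey buttons on top, about 75 g, loose. Starts flat, buttons up, on the pad with green strips, long axis roughly along that pad's x. About 40 mm is free between neighbouring fobs.
- fob_yellow_center (a point): centre (half-way up) of the yellow car fob: rounded yellow case 72 mm long (its x; steel cap and loop at the -x end), 38 mm wide (its y), 18 mm thick (its z), dark panel and three grey buttons on top, about 75 g, loose. Starts flat, buttons up, on the pad with yellow strips, long axis roughly along that pad's x. About 40 mm is free between neighbouring fobs.
- pad_black: beige felt pad fixed on the key board, 104 x 75 x 3 mm, with a black strip across each short (x) end: the black fob's place on the board, one of four side by side (which is which varies). Origin: centre of its underside, 12 mm above the table; axes parallel to the board's.
- pad_red: beige felt pad fixed on the key board, 104 x 75 x 3 mm, with a red strip across each short (x) end: the red fob's place on the board, one of four side by side (which is which varies). Origin: centre of its underside, 12 mm above the table; axes parallel to the board's.
- pad_green: beige felt pad fixed on the key board, 104 x 75 x 3 mm, with a green strip across each short (x) end: the green fob's place on the board, one of four side by side (which is which varies). Origin: centre of its underside, 12 mm above the table; axes parallel to the board's.
- pad_yellow: beige felt pad fixed on the key board, 104 x 75 x 3 mm, with a yellow strip across each short (x) end: the yellow fob's place on the board, one of four side by side (which is which varies). Origin: centre of its underside, 12 mm above the table; axes parallel to the board's.
- key_board: fixed old wooden key board with the four pads in a row, 116 (x) by 328 mm (y). Origin: centre of its underside, on the table; y along the row, to the robot's left. The pads' tops lie 15 mm above the table, their centres at y = +120, +40, -40, -120 mm; wooden ribs 5 mm wide between and around the pads rise to 18 mm. It lies nearer to or farther from the robot than the organizer, roughly parallel to it.
- organizer: fixed white organizer of two stacked tiers, 116 (x) by 330 mm (y). Origin: centre of its underside; y along its row, to the robot's left. Floor of the open upper tier 60 mm above the origin; grey ribs 4 mm wide, 3 mm high part it into 4 bays 76 mm wide, 110 deep, centres at x = 0, y = +120, +40, -40, -120 mm. Outer edge 6 mm above that floor on the long sides, 3 mm at the ends.
- pen_cup: bystander: clear acrylic pen cup with four pens, 74 mm across, cup 95 mm and pens about 150 mm high; loose; origin at the centre of its underside
- dish: bystander: round blue ceramic dish with a house key and coins, 112 mm across, 28 mm high; loose; origin at the centre of its underside

How it is judged (in metres and radians):
At the end, for the whole second after the job is handed in: Each fob is at rest, flat and buttons up (0.12 rad), on the upper tier in the bay with the same place in the row as its colour's pad has on the board: centre within 14 mm of the bay's middle along the row and 15 mm across it, length within 0.3 rad of the tier's depth (((y of pad_black in the frame of key_board between 0.08 and 0.16 m and y of fob_black_center in the frame of organizer between 0.106 and 0.134 m) or (y of pad_black in the frame of key_board between 0 and 0.08 m and y of fob_black_center in the frame of organizer between 0.026 and 0.054 m) or (y of pad_black in the frame of key_board between -0.08 and 0 m and y of fob_black_center in the frame of organizer between -0.054 and -0.026 m) or (y of pad_black in the frame of key_board between -0.16 and -0.08 m and y of fob_black_center in the frame of organizer between -0.134 and -0.106 m)) and x of fob_black_center in the frame of organizer between -0.015 and 0.015 m and z of fob_black_center in the frame of organizer between 0.065 and 0.073 m and angle between each of fob_black_center, fob_red_center, fob_green_center, fob_yellow_center's own z axis and vertical below 0.12 rad and angle between the x axis of each of fob_black_center, fob_red_center, fob_green_center, fob_yellow_center and the x axis of organizer, either way round below 0.3 rad and linear speed of each of fob_black, fob_red, fob_green, fob_yellow below 0.02 m/s and angular speed of each of fob_black, fob_red, fob_green, fob_yellow below 0.2 rad/s and ((y of pad_red in the frame of key_board between 0.08 and 0.16 m and y of fob_red_center in the frame of organizer between 0.106 and 0.134 m) or (y of pad_red in the frame of key_board between 0 and 0.08 m and y of fob_red_center in the frame of organizer between 0.026 and 0.054 m) or (y of pad_red in the frame of key_board between -0.08 and 0 m and y of fob_red_center in the frame of organizer between -0.054 and -0.026 m) or (y of pad_red in the frame of key_board between -0.16 and -0.08 m and y of fob_red_center in the frame of organizer between -0.134 and -0.106 m)) and x of fob_red_center in the frame of organizer between -0.015 and 0.015 m and z of fob_red_center in the frame of organizer between 0.065 and 0.073 m and ((y of pad_green in the frame of key_board between 0.08 and 0.16 m and y of fob_green_center in the frame of organizer between 0.106 and 0.134 m) or (y of pad_green in the frame of key_board between 0 and 0.08 m and y of fob_green_center in the frame of organizer between 0.026 and 0.054 m) or (y of pad_green in the frame of key_board between -0.08 and 0 m and y of fob_green_center in the frame of organizer between -0.054 and -0.026 m) or (y of pad_green in the frame of key_board between -0.16 and -0.08 m and y of fob_green_center in the frame of organizer between -0.134 and -0.106 m)) and x of fob_green_center in the frame of organizer between -0.015 and 0.015 m and z of fob_green_center in the frame of organizer between 0.065 and 0.073 m and ((y of pad_yellow in the frame of key_board between 0.08 and 0.16 m and y of fob_yellow_center in the frame of organizer between 0.106 and 0.134 m) or (y of pad_yellow in the frame of key_board between 0 and 0.08 m and y of fob_yellow_center in the frame of organizer between 0.026 and 0.054 m) or (y of pad_yellow in the frame of key_board between -0.08 and 0 m and y of fob_yellow_center in the frame of organizer between -0.054 and -0.026 m) or (y of pad_yellow in the frame of key_board between -0.16 and -0.08 m and y of fob_yellow_center in the frame of organizer between -0.134 and -0.106 m)) and x of fob_yellow_center in the frame of organizer between -0.015 and 0.015 m and z of fob_yellow_center in the frame of organizer between 0.065 and 0.073 m); the robot touches nothing.
It fails at once if the pen cup is shoved aside or tipped (distance of pen_cup from where it was at the start of the episode above 0.025 m or angle between pen_cup's own z axis and vertical above 0.3 rad).
It fails at once if the blue dish is shoved aside or tipped (distance of dish from where it was at the start of the episode above 0.025 m or angle between dish's own z axis and vertical above 0.3 rad).
It also fails if it takes over 106 s, if anything falls off the work surface, if the arm or the gripper's body presses on something with over 40 N, if the wrist force passes 120 N, or if a joint passes its speed limit or range.

## Working session

There is one attempt and no reset: what is moved stays moved. The work goes in short steps, Python scripts to look and compute and a shell command to move; the robot and the scene stay as the last step left them, time stands still between calls to the robot, and variables do not carry over. Pictures are saved under pics/ and viewed, at most 14 in all, crops included, and the job is handed in when it is done.

```bash
mkdir -p pics
python3 - <<'E'
from rig import r,cams
import cv2
s=r.sense();print(s['clock'],s['eef_pos'],s['tcp_rot'],s['opening'],r.finger_overhang)
for n in ("top","side"):
    f=cams.grab_frame(n);cv2.imwrite(f"pics/{n}0.png",f["image"][:,:,::-1]);print(n,{k:v for k,v in f.items() if k!="image"})
E
```

```text
0.0 [268.17662243 564.02697659 249.55991957] [-3.14018617e+00  1.94347082e-05  2.69781422e+00] 0.9993884632874576 19.0
top {'fx': 512.1147972337537, 'fy': 512.1147972337537, 'cx': 318.0801792347873, 'cy': 230.3186778417174, 'D': array([-0.01462035,  0.        ,  0.        ,  0.        ,  0.        ]), 'position': array([ 460.8661591 ,  -13.03425646, 1024.13039459]), 'orientation': array([-3.02824393,  0.00434484, -1.54876624])}
side {'fx': 562.2632293784842, 'fy': 562.2632293784842, 'cx': 317.1511739353755, 'cy': 242.1074476891477, 'D': array([-0.02977991,  0.        ,  0.        ,  0.        ,  0.        ]), 'position': array([-114.16977285, -694.5631183 ,  756.76220635]), 'orientation': array([-2.2008903 ,  0.01602433, -0.78237819])}
```

View pics/top0.png

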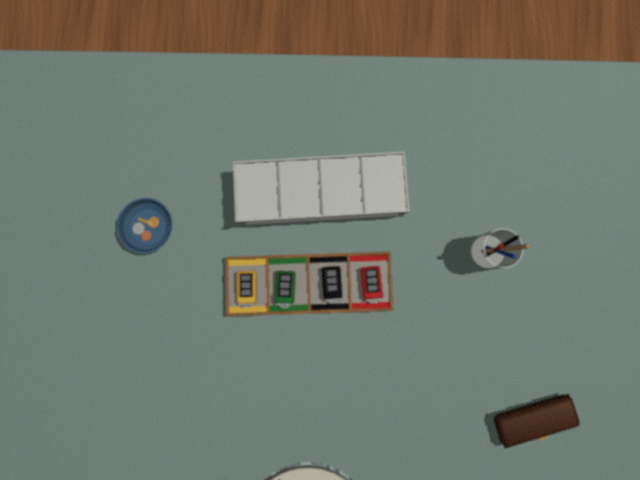

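View pics/side0.png

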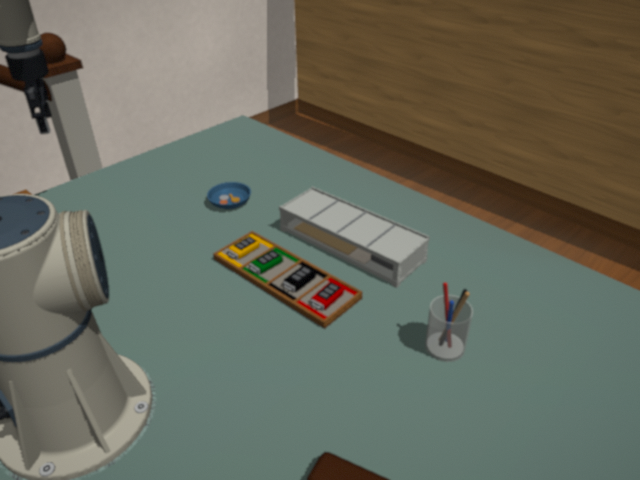

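The fobs run yellow, green, black, red from left to right, at about (246,287), (285,287), (332,283) and (372,283) in the top view. The organizer sits farther away, with its top spanning about (234,162) to (408,215). The dish is at (145,226) and the cup at (490,250), both off to the sides. Next I'll measure the fobs and the organizer.

```bash
cat > h.py <<'E'
import numpy as np,cv2
from scipy.spatial.transform import Rotation as Ro
from rig import r,cams
def ray(f,px,z):
    K=np.array([[f['fx'],0,f['cx']],[0,f['fy'],f['cy']],[0,0,1]])
    u=cv2.undistortPoints(np.float64(px).reshape(-1,1,2),K,f['D']).reshape(-1,2)
    d=np.c_[u,np.ones(len(u))]@Ro.from_euler('xyz',f['orientation']).as_matrix().T
    return (f['position']+d*((z-f['position'][2])/d[:,2])[:,None])[:,:2]
def masks(im):
    h=cv2.cvtColor(im,cv2.COLOR_RGB2HSV);H,S,V=[h[...,i].astype(int) for i in range(3)]
    return dict(yellow=(abs(H-25)<6)&(S>150)&(V>110),green=(abs(H-65)<15)&(S>120),red=((H<6)|(H>174))&(S>150)&(V>60),black=(V<45))
def shift(dx,dy,dz):  # world mm -> tool axes m
    R=Ro.from_euler('xyz',r.sense()['tcp_rot']).as_matrix();return np.round(R.T@np.array([dx,dy,dz])/1000,4)
E
python3 - <<'E'
from h import *
f=cams.grab_frame("top");im=f['image']
for c,m in masks(im).items():
    m=m.astype(np.uint8);m[:240]=0;m[325:]=0;m[:,:215]=0;m[:,400:]=0
    n,l,st,ce=cv2.connectedComponentsWithStats(m)
    for i in range(1,n):
        if st[i,4]>60:
            p=np.argwhere(l==i)[:,::-1].astype(np.float32);q=cv2.boxPoints(cv2.minAreaRect(p));h=25 if abs(q[:,1].mean()-285)<14 else 15
            w=ray(f,q,h);print(c,st[i],'c',w.mean(0).round(1),w.round(0).tolist())
g=cv2.cvtColor(im,cv2.COLOR_RGB2GRAY);s=cv2.cvtColor(im,cv2.COLOR_RGB2HSV)[...,1]
print(g[145:235,260],g[185,225:415])
m=((g>150)&(s<60)).astype(np.uint8);m=cv2.morphologyEx(m,cv2.MORPH_CLOSE,np.ones((7,7)))
n,l,st,ce=cv2.connectedComponentsWithStats(m[:240]);i=1+st[1:,4].argmax()
q=cv2.boxPoints(cv2.minAreaRect(np.argwhere(l==i)[:,::-1].astype(np.float32)));w=ray(f,q,64);print(q,w,w.mean(0))
cv2.imwrite('pics/c.png',cv2.resize(im[140:330,210:420,::-1],None,fx=3,fy=3,interpolation=cv2.INTER_CUBIC))
E
```

```text
yellow [228 258  38   7 215] c [511.2 133.6] [[515.0, 171.0], [519.0, 97.0], [508.0, 97.0], [504.0, 170.0]]
yellow [237 271  19  32 294] c [461.8 131.3] [[491.0, 150.0], [492.0, 115.0], [432.0, 113.0], [432.0, 148.0]]
yellow [229 307  38   6 194] c [417.2 128.2] [[421.0, 164.0], [423.0, 92.0], [413.0, 92.0], [412.0, 164.0]]
green [270 258  36   6 148] c [514.8  52.8] [[517.0, 88.0], [521.0, 19.0], [513.0, 18.0], [509.0, 87.0]]
green [276 272  18  31 236] c [462.5  56.5] [[491.0, 74.0], [492.0, 41.0], [434.0, 39.0], [433.0, 72.0]]
green [271 305  36   6 127] c [422.5  48.3] [[425.0, 83.0], [429.0, 14.0], [420.0, 14.0], [416.0, 82.0]]
red [350 255  38   6 195] c [ 523.9 -106.7] [[518.0, -70.0], [528.0, -70.0], [530.0, -143.0], [520.0, -143.0]]
red [361 267  21  32 293] c [ 475.5 -111.1] [[503.0, -90.0], [508.0, -125.0], [448.0, -133.0], [443.0, -97.0]]
red [352 302  38   7 191] c [ 430.4 -111.7] [[434.0, -75.0], [438.0, -148.0], [427.0, -148.0], [423.0, -76.0]]
black [311 257  35   5 135] c [519.1 -26.9] [[520.0, 7.0], [525.0, -60.0], [518.0, -61.0], [513.0, 6.0]]
black [322 267  19  3
[... 876 characters left out ...]
175 175 177 172 174 174 172 176 174 175 175 172
 174 172 169 161 149 141 151 166 175 176 173 176 175 174 176 174 174 172
 173 174 174 173 177 174 176 171 177 175 177 177 177 178 178 174 176 177
 178 175 179 176 175 177 174 172 149 126 121 133 156 168 174 177 175 174
 177 177 179 174 177 178 176 174 176 176 176 180 179 175 176 176 177 179
 177 177 178 176 180 178 175 177 178 178 181 177 179 179 179 179 173 155
 149 151 145 133 126 124 126 129 128 128]
[[232.60687 161.31721]
 [405.06897 151.17241]
 [408.57587 210.78966]
 [236.11377 220.93446]] [[ 699.7574519   160.47432377]
 [ 726.61464124 -170.13732137]
 [ 610.96909871 -177.05314721]
 [ 584.57989825  149.06196123]] [655.48027252  -9.4135459 ]
```

View pics/c.png

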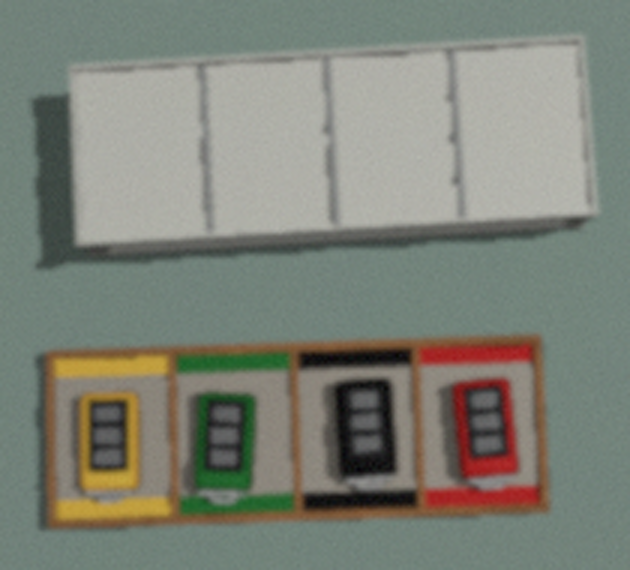

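The close crop confirms the order. All the fobs lie nearly parallel to the organizer, which is turned about 0.08 rad. I'll keep one tool yaw of π+0.075 throughout. The first move goes toward the yellow fob.

```bash
python3 -m crank '[[-0.036,-0.031,0.01,0,0,-0.12,0.3],[-0.072,-0.062,0.02,0,0,-0.24,0.3],[-0.108,-0.093,0.03,0,0,-0.36,0.3],[-0.144,-0.124,0.04,0,0,-0.48,0.3],[-0.18,-0.155,0.05,0,0,-0.519,0.3]]' 40
python3 -c "
from h import *
s=r.sense();p=s['eef_pos'];print(p,s['tcp_rot'],s['opening'],s['qpos'],shift(*(np.array([457,131,130])-p)))"
```

```text
clock: 0.65
eef_pos: [364.6, 345.4, 199.9]
tcp_rot: [-3.142, 0.0, -3.061]
contact_force: [0.9, -1.2, 0.2]
opening: 0.701
grasp_force: 0.0
[364.61050528 345.43437514 199.85350394] [-3.14154828e+00  8.17863223e-05 -3.06141874e+00] 0.7005012548829183 [ 7.55466571e-01  2.21728938e-01  1.94176595e+00 -1.03400614e-04
  9.78061675e-01 -8.95445905e-01] [-0.0749 -0.2211  0.0699]
```

```bash
python3 -m crank '[[-0.015,-0.044,0.014,0,0,0,0.3],[-0.03,-0.088,0.028,0,0,0,0.3],[-0.045,-0.132,0.042,0,0,0,0.3],[-0.06,-0.176,0.056,0,0,0,0.3],[-0.075,-0.221,0.07,0,0,0,0.3]]'
python3 -m crank '[[0,0,0,0,0,0,0.3],[0,0,0,0,0,0,0.3]]'
python3 -c "
from h import *
s=r.sense();print(s['eef_pos'],s['tcp_rot'],s['qpos'])
f=cams.grab_frame('wrist');cv2.imwrite('pics/w1.png',f['image'][:,:,::-1]);print(f['position'],f['orientation'])
m=masks(f['image'])
for c in m:
  n,l,st,ce=cv2.connectedComponentsWithStats(m[c].astype(np.uint8))
  for i in range(1,n):
    if st[i,4]>900: print(c,st[i],ray(f,ce[i:i+1],28).round(1))
"
```

```text
clock: 1.15
eef_pos: [456.2, 130.7, 129.9]
tcp_rot: [3.141, 0.0, -3.066]
contact_force: [0.2, 0.7, 0.4]
opening: 0.704
grasp_force: 0.0
clock: 1.35
eef_pos: [455.7, 131.4, 129.9]
tcp_rot: [-3.142, -0.001, -3.07]
contact_force: [-0.1, 0.9, -0.2]
opening: 0.696
grasp_force: 0.0
[455.74827412 131.38598318 129.8778253 ] [-3.14154263e+00 -1.14178820e-03 -3.06950365e+00] [ 2.77388006e-01  2.85274795e-01  2.05381972e+00  2.55305037e-04
  8.03626161e-01 -1.36567466e+00]
[384.3047141  127.35762519 254.39738273] [2.85561374e+00 1.50109263e-04 1.64282488e+00]
yellow [ 266  184  105   18 1644] [[416.4 128.4]]
yellow [ 292  213   54   83 2047] [[454.4 130.9]]
yellow [ 270  302   94   15 1277] [[504.2 132.8]]
green [ 155  183  103   17 1240] [[420.4  51.5]]
green [ 188  208   53   84 1607] [[452.9  59.3]]
black [  48  211   77   85 1896] [[466.9 -24.4]]
black [    0   302   640   178 60906] [[605.8 141.7]]
```

View pics/w1.png

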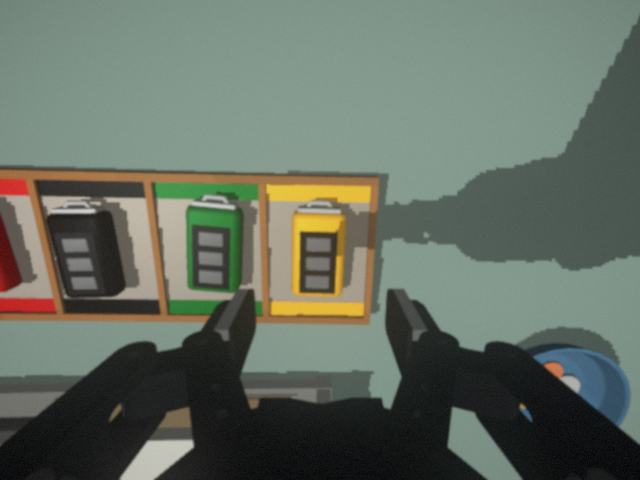

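The wrist view shows the yellow fob at rows 204–297, column 318, squarely between the fingers. The wrist reading of its position agrees with the top view, so I'll descend and grip.

```bash
python3 -m crank '[[0,0,0.03,0,0,0,0.3],[0,0,0.06,0,0,0,0.3],[0,0,0.08,0,0,0,0.3],[0,0,0.088,0,0,0,0.3],[0,0,0.094,0,0,0,0.3]]'
python3 -m crank '[[0,0,0,0,0,0,0.7],[0,0,0,0,0,0,0.7],[0,0,0,0,0,0,0.7],[0,0,0,0,0,0,0.7],[0,0,0,0,0,0,0.7]]' 40
```

```text
clock: 1.9
eef_pos: [455.6, 133.6, 36.2]
tcp_rot: [3.142, -0.0, -3.065]
contact_force: [0.3, 0.7, 0.1]
opening: 0.699
grasp_force: 0.0
clock: 2.4
eef_pos: [456.3, 132.7, 37.1]
tcp_rot: [3.141, 0.001, -3.067]
contact_force: [-1.1, 1.9, 7.8]
opening: 0.433
grasp_force: 41.0
```

```bash
python3 -m crank '[[0,0,-0.02,0,0,0,0.7],[0,0,-0.05,0,0,0,0.7],[0,0,-0.09,0,0,0,0.7],[0,0,-0.09,0,0,0,0.7]]'
python3 -c "
from h import *
s=r.sense();p=s['eef_pos'];print(p,s['opening'],shift(*(np.array([645.8,110.2,p[2]])-p)))
f=cams.grab_frame('wrist');cv2.imwrite('pics/w2.png',f['image'][:,:,::-1])"
```

```text
clock: 2.8
eef_pos: [458.6, 133.2, 130.7]
tcp_rot: [3.14, 0.008, -3.067]
contact_force: [0.6, -0.5, -1.1]
opening: 0.435
grasp_force: 40.5
[458.64386847 133.17414677 130.65060595] 0.4346920804197522 [-0.1849 -0.0369  0.0014]
```

View pics/w2.png

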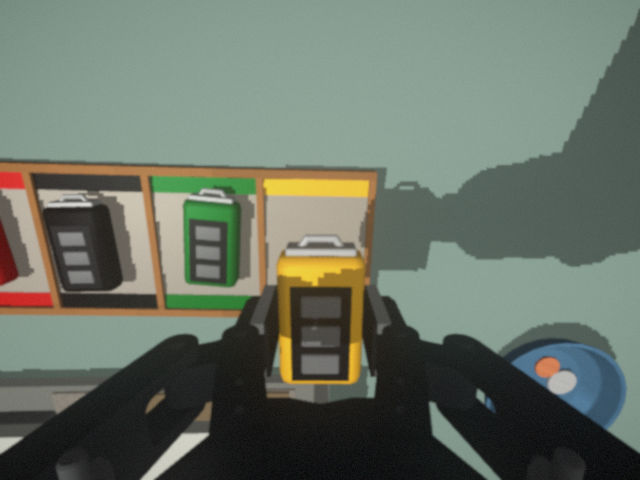

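The yellow fob is held level and centred between the pads (about 280–362, 240–383). I'll carry it over bay 1.

```bash
python3 -m crank '[[-0.04,-0.008,0,0,0,0,0.7],[-0.08,-0.016,0,0,0,0,0.7],[-0.12,-0.024,0,0,0,0,0.7],[-0.155,-0.031,0,0,0,0,0.7],[-0.186,-0.037,0,0,0,0,0.7]]'
python3 -m crank '[[0,0,0,0,0,0,0.7],[0,0,0,0,0,0,0.7],[0,0,0,0,0,0,0.7]]'
python3 -c "
from h import *
p=r.sense()['eef_pos'];print(p,shift(*(np.array([645.8,110.2,84])-p)))"
```

```text
clock: 3.35
eef_pos: [645.0, 108.9, 124.5]
tcp_rot: [-3.141, -0.002, -3.067]
contact_force: [0.5, 0.2, -1.1]
opening: 0.43
grasp_force: 40.5
clock: 3.65
eef_pos: [642.3, 109.4, 125.0]
tcp_rot: [-3.141, -0.003, -3.066]
contact_force: [-0.4, 0.6, -0.7]
opening: 0.436
grasp_force: 40.5
[642.28367466 109.41718699 125.01070027] [-0.0037  0.0005  0.041 ]
```

```bash
python3 -m crank '[[-0.003,0,0.02,0,0,0,0.7],[-0.003,0,0.032,0,0,0,0.7],[-0.003,0,0.039,0,0,0,0.7],[-0.003,0,0.041,0,0,0,0.7],[-0.003,0,0.042,0,0,0,0.7]]'
python3 -m crank '[[0,0,0,0,0,0,0.7],[0,0,0,0,0,0,0.7]]'
```

```text
clock: 4.15
eef_pos: [646.7, 109.8, 84.3]
tcp_rot: [-3.142, -0.0, -3.066]
contact_force: [0.0, 0.2, -0.8]
opening: 0.435
grasp_force: 40.5
clock: 4.35
eef_pos: [647.3, 109.8, 84.9]
tcp_rot: [3.142, 0.001, -3.066]
contact_force: [-0.4, 0.1, -1.7]
opening: 0.433
grasp_force: 40.5
```

```bash
python3 -m crank '[[0,0,0.001,0,0,0,0.7],[0,0,0.002,0,0,0,0.7],[0,0,0.002,0,0,0,0.7]]'
```

```text
clock: 4.65
eef_pos: [646.9, 109.7, 82.2]
tcp_rot: [-3.142, -0.0, -3.066]
contact_force: [-0.0, 0.8, -0.8]
opening: 0.436
grasp_force: 40.5
```

Not in contact yet, so I'll ease down another 1.5 mm and release.

```bash
python3 -m crank '[[0,0,0.0005,0,0,0,0.7],[0,0,0.001,0,0,0,0.7],[0,0,0.0015,0,0,0,0.7],[0,0,0.0015,0,0,0,0.7]]'
python3 -m crank '[[0,0,0,0,0,0,0.35],[0,0,0,0,0,0,0.35],[0,0,0,0,0,0,0.35],[0,0,0,0,0,0,0.35],[0,0,0,0,0,0,0.35]]'
python3 -m crank '[[0,0,-0.015,0,0,0,0.35],[0,0,-0.04,0,0,0,0.35],[0,0,-0.06,0,0,0,0.35],[0,0,-0.06,0,0,0,0.35]]'
python3 -c "
from h import *
p=r.sense()['eef_pos'];print(p,shift(*(np.array([457.5,57.5,p[2]])-p)))
f=cams.grab_frame('wrist');cv2.imwrite('pics/w3.png',f['image'][:,:,::-1])"
```

```text
clock: 5.05
eef_pos: [647.0, 109.7, 82.1]
tcp_rot: [3.142, 0.0, -3.066]
contact_force: [-5.0, -0.9, 12.7]
opening: 0.433
grasp_force: 42.0
clock: 5.55
eef_pos: [647.0, 109.8, 80.6]
tcp_rot: [-3.142, -0.0, -3.066]
contact_force: [-1.0, -0.0, 1.0]
opening: 0.654
grasp_force: 0.0
clock: 5.95
eef_pos: [649.2, 110.1, 144.9]
tcp_rot: [3.141, 0.006, -3.066]
contact_force: [0.8, -0.2, 0.5]
opening: 0.653
grasp_force: 0.0
[649.17878275 110.10140249 144.87334227] [ 0.1951 -0.038  -0.0012]
```

View pics/w3.png

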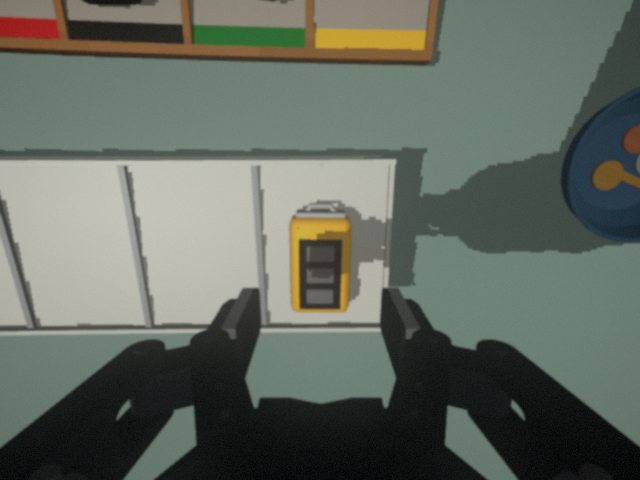

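Yellow rests flat in bay 1: the fob is at columns 290–351, rows 210–312, and the bay at columns 262–390, rows 162–326. I'll check how well it's centred along x with rays.

Run:
```python
from h import *
f=cams.grab_frame('wrist')
w=ray(f,[[256,165],[393,159],[388,328],[266,328]],63);print('bay',w.round(1),w.mean(0))
m=masks(f['image'])['yellow'].astype(np.uint8);n,l,st,ce=cv2.connectedComponentsWithStats(m[200:320]);i=1+st[1:,4].argmax()
q=cv2.boxPoints(cv2.minAreaRect(np.argwhere(l==i)[:,::-1].astype(np.float32)))+[0,200]
w=ray(f,q,74);print('fob',w.round(1),w.mean(0));print(ray(f,[[321,207]],72))
```

```text
bay [[592.5  68.2]
 [582.9 149.8]
 [696.7 162.1]
 [703.   77.4]] [643.77273659 114.37347197]
fob [[622.7  91.7]
 [620.1 126.8]
 [681.1 133. ]
 [684.   94.8]] [651.98625575 111.56839476]
[[613.31642592 108.94625083]]
```

Yellow is centred to within about 4 mm. Next is green.

```bash
python3 -m crank '[[0.04,-0.008,0,0,0,0,0.3],[0.08,-0.016,0,0,0,0,0.3],[0.12,-0.024,0,0,0,0,0.3],[0.16,-0.032,0.005,0,0,0,0.3],[0.193,-0.038,0.01,0,0,0,0.3]]'
python3 -m crank '[[0,0,0,0,0,0,0.3],[0,0,0,0,0,0,0.3],[0,0,0,0,0,0,0.3]]'
cat > w.py <<'E'
import sys
from h import *
s=r.sense();p=s['eef_pos'];print(p,s['tcp_rot'][2]);f=cams.grab_frame('wrist');c=sys.argv[1]
m=masks(f['image'])[c].astype(np.uint8);n,l,st,ce=cv2.connectedComponentsWithStats(m)
for i in range(1,n):
    if st[i,4]>900:
        q=cv2.boxPoints(cv2.minAreaRect(np.argwhere(l==i)[:,::-1].astype(np.float32)));w=ray(f,q,29)
        print(st[i],w.round(0).tolist(),w.mean(0),'shift to rect',shift(*np.r_[w.mean(0)-p[:2]-[4,0],0]))
cv2.imwrite(f'pics/w_{c}.png',f['image'][:,:,::-1])
E
python3 w.py green
```

```text
clock: 6.55
eef_pos: [454.3, 56.7, 129.8]
tcp_rot: [-3.141, -0.002, -3.066]
contact_force: [-1.6, 0.5, 0.4]
opening: 0.703
grasp_force: 0.0
clock: 6.85
eef_pos: [458.6, 57.6, 130.8]
tcp_rot: [3.142, 0.001, -3.066]
contact_force: [0.1, -0.2, -0.5]
opening: 0.699
grasp_force: 0.0
[458.560563    57.5539425  130.83413415] -3.066349438349548
[ 259  186  102   17 1240] [[428.0, 14.0], [418.0, 14.0], [414.0, 83.0], [424.0, 84.0]] [420.90110871  48.62207641] shift to rect [ 0.0422 -0.0058 -0.    ]
[ 290  210   56   84 1478] [[493.0, 37.0], [432.0, 39.0], [433.0, 74.0], [494.0, 75.0]] [463.09453802  56.46550944] shift to rect [-0.0005 -0.0011  0.    ]
[ 263  303   92   14 1112] [[515.0, 19.0], [505.0, 19.0], [501.0, 88.0], [511.0, 88.0]] [508.05328155  53.5543071 ] shift to rect [-0.0451 -0.0074  0.    ]
```

```bash
python3 -m crank '[[0,0,0.03,0,0,0,0.3],[0,0,0.06,0,0,0,0.3],[0,0,0.08,0,0,0,0.3],[0,0,0.088,0,0,0,0.3],[0,0,0.093,0,0,0,0.3]]'
python3 -m crank '[[0,0,0,0,0,0,0.7],[0,0,0,0,0,0,0.7],[0,0,0,0,0,0,0.7],[0,0,0,0,0,0,0.7],[0,0,0,0,0,0,0.7]]' 40
python3 -m crank '[[0,0,-0.02,0,0,0,0.7],[0,0,-0.05,0,0,0,0.7],[0,0,-0.09,0,0,0,0.7],[0,0,-0.09,0,0,0,0.7]]'
python3 -m crank '[[-0.04,-0.009,0,0,0,0,0.7],[-0.08,-0.018,0,0,0,0,0.7],[-0.12,-0.027,0,0,0,0,0.7],[-0.155,-0.035,0,0,0,0,0.7],[-0.19,-0.041,0,0,0,0,0.7]]'
python3 -m crank '[[0,0,0,0,0,0,0.7],[0,0,0,0,0,0,0.7],[0,0,0,0,0,0,0.7],[0,0,0,0,0,0,0.7]]'
python3 -c "
from h import *
p=r.sense()['eef_pos'];print(p,shift(*(np.array([651.5,30.5,84])-p)))"
```

```text
clock: 7.4
eef_pos: [457.8, 57.5, 37.1]
tcp_rot: [-3.142, -0.001, -3.066]
contact_force: [0.8, 0.7, 0.5]
opening: 0.698
grasp_force: 0.0
clock: 7.9
eef_pos: [458.0, 57.4, 38.5]
tcp_rot: [3.142, 0.001, -3.066]
contact_force: [-0.9, 0.7, 6.4]
opening: 0.438
grasp_force: 39.6
clock: 8.3
eef_pos: [460.3, 57.7, 132.0]
tcp_rot: [3.141, 0.008, -3.066]
contact_force: [0.6, -0.1, -1.2]
opening: 0.44
grasp_force: 39.3
clock: 8.8
eef_pos: [651.1, 30.3, 127.0]
tcp_rot: [-3.142, -0.001, -3.067]
contact_force: [0.3, 1.2, -0.8]
opening: 0.44
grasp_force: 39.3
clock: 9.2
eef_pos: [648.7, 30.9, 127.5]
tcp_rot: [3.142, -0.001, -3.066]
contact_force: [0.1, 0.1, -1.1]
opening: 0.436
grasp_force: 39.3
[648.69389634  30.89631268 127.53374514] [-0.0028 -0.0006  0.0435]
```

```bash
python3 -m crank '[[-0.001,0,0.02,0,0,0,0.7],[-0.001,0,0.033,0,0,0,0.7],[-0.001,0,0.041,0,0,0,0.7],[-0.001,0,0.043,0,0,0,0.7],[-0.001,0,0.044,0,0,0,0.7]]'
python3 -m crank '[[0,0,0.0005,0,0,0,0.7],[0,0,0.001,0,0,0,0.7],[0,0,0.0015,0,0,0,0.7],[0,0,0.0015,0,0,0,0.7]]'
```

```text
clock: 9.7
eef_pos: [650.8, 30.9, 83.7]
tcp_rot: [3.142, -0.0, -3.066]
contact_force: [-0.2, -0.1, -1.3]
opening: 0.444
grasp_force: 39.4
clock: 10.1
eef_pos: [651.4, 30.8, 83.6]
tcp_rot: [-3.142, 0.001, -3.066]
contact_force: [-2.4, -0.6, 7.3]
opening: 0.44
grasp_force: 40.1
```

It's in contact, so I'll release and go to black.

```bash
python3 -m crank '[[0,0,0,0,0,0,0.35],[0,0,0,0,0,0,0.35],[0,0,0,0,0,0,0.35],[0,0,0,0,0,0,0.35],[0,0,0,0,0,0,0.35]]'
python3 -m crank '[[0,0,-0.015,0,0,0,0.35],[0,0,-0.04,0,0,0,0.35],[0,0,-0.06,0,0,0,0.35],[0,0,-0.06,0,0,0,0.35]]'
python3 -m crank '[[0.04,-0.01,0,0,0,0,0.3],[0.08,-0.02,0,0,0,0,0.3],[0.12,-0.03,0,0,0,0,0.3],[0.155,-0.04,0.005,0,0,0,0.3],[0.186,-0.048,0.012,0,0,0,0.3]]'
python3 -m crank '[[0,0,0,0,0,0,0.3],[0,0,0,0,0,0,0.3],[0,0,0,0,0,0,0.3]]'
python3 w.py black
```

```text
clock: 10.6
eef_pos: [650.9, 30.8, 82.2]
tcp_rot: [3.142, -0.0, -3.066]
contact_force: [0.6, -0.2, 0.2]
opening: 0.657
grasp_force: 0.0
clock: 11.0
eef_pos: [653.1, 30.9, 146.3]
tcp_rot: [-3.141, 0.006, -3.066]
contact_force: [0.6, -0.1, 0.4]
opening: 0.652
grasp_force: 0.0
clock: 11.5
eef_pos: [467.2, -31.5, 130.3]
tcp_rot: [-3.141, 0.0, -3.066]
contact_force: [-0.1, -0.4, 0.4]
opening: 0.701
grasp_force: 0.0
clock: 11.8
eef_pos: [470.5, -30.9, 130.7]
tcp_rot: [-3.141, 0.002, -3.066]
contact_force: [0.4, -0.0, -0.6]
opening: 0.703
grasp_force: 0.0
[470.51113697 -30.90173025 130.69823797] -3.066373834600291
[    0   301   640   179 59940] [[529.0, -262.0], [494.0, 207.0], [661.0, 263.0], [703.0, -292.0]] [596.68193327 -20.93059186] shift to rect [-0.1226  0.0007  0.0002]
```

View pics/w_black.png

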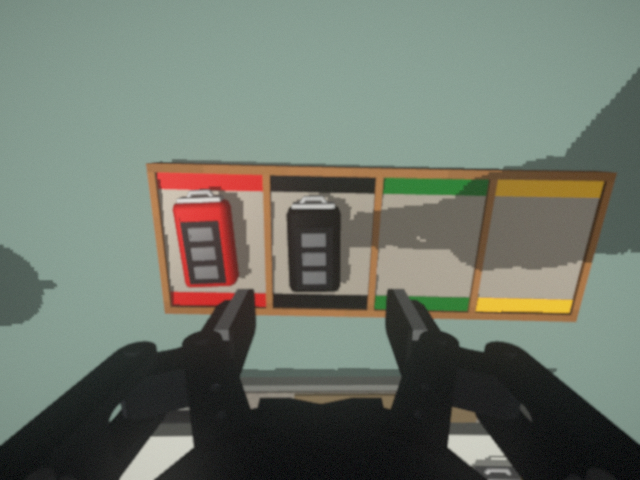

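Black spans columns 287–340, rows 197–292, which is about 3 mm left of the finger centre. I'll correct for that while descending.

```bash
python3 -m crank '[[0.002,-0.003,0.03,0,0,0,0.3],[0.002,-0.003,0.06,0,0,0,0.3],[0.002,-0.003,0.08,0,0,0,0.3],[0.002,-0.003,0.088,0,0,0,0.3],[0.002,-0.003,0.093,0,0,0,0.3]]'
python3 -m crank '[[0,0,0,0,0,0,0.7],[0,0,0,0,0,0,0.7],[0,0,0,0,0,0,0.7],[0,0,0,0,0,0,0.7],[0,0,0,0,0,0,0.7]]' 40
python3 -m crank '[[0,0,-0.02,0,0,0,0.7],[0,0,-0.05,0,0,0,0.7],[0,0,-0.09,0,0,0,0.7],[0,0,-0.09,0,0,0,0.7]]'
python3 -m crank '[[-0.04,-0.006,0,0,0,0,0.7],[-0.08,-0.012,0,0,0,0,0.7],[-0.12,-0.018,0,0,0,0,0.7],[-0.155,-0.024,0,0,0,0,0.7],[-0.189,-0.03,0,0,0,0,0.7]]'
python3 -m crank '[[0,0,0,0,0,0,0.7],[0,0,0,0,0,0,0.7],[0,0,0,0,0,0,0.7],[0,0,0,0,0,0,0.7]]'
python3 -c "
from h import *
p=r.sense()['eef_pos'];print(p,shift(*(np.array([658,-49.3,84])-p)))"
```

```text
clock: 12.35
eef_pos: [467.8, -34.0, 36.7]
tcp_rot: [3.142, -0.001, -3.066]
contact_force: [-0.1, 0.0, 0.8]
opening: 0.701
grasp_force: 0.0
clock: 12.85
eef_pos: [467.9, -34.2, 38.0]
tcp_rot: [-3.141, 0.001, -3.066]
contact_force: [-0.4, 0.4, 7.5]
opening: 0.434
grasp_force: 40.9
clock: 13.25
eef_pos: [470.2, -34.4, 131.6]
tcp_rot: [-3.14, 0.008, -3.066]
contact_force: [1.0, -0.1, -0.6]
opening: 0.435
grasp_force: 40.4
clock: 13.75
eef_pos: [659.2, -50.0, 126.5]
tcp_rot: [3.142, -0.001, -3.066]
contact_force: [0.3, 0.6, -1.0]
opening: 0.435
grasp_force: 40.4
clock: 14.15
eef_pos: [656.8, -49.7, 127.1]
tcp_rot: [3.141, -0.001, -3.066]
contact_force: [-0.3, 0.2, -0.7]
opening: 0.434
grasp_force: 40.3
[656.76778766 -49.74532226 127.08827672] [-0.0013  0.0003  0.0431]
```

```bash
python3 -m crank '[[0,0,0.02,0,0,0,0.7],[0,0,0.033,0,0,0,0.7],[0,0,0.041,0,0,0,0.7],[0,0,0.043,0,0,0,0.7],[0,0,0.044,0,0,0,0.7]]'
python3 -m crank '[[0,0,0.0005,0,0,0,0.7],[0,0,0.001,0,0,0,0.7],[0,0,0.0015,0,0,0,0.7],[0,0,0.0015,0,0,0,0.7]]'
```

```text
clock: 14.65
eef_pos: [657.9, -49.9, 83.2]
tcp_rot: [3.142, -0.0, -3.066]
contact_force: [-0.0, -0.4, 0.1]
opening: 0.433
grasp_force: 40.4
clock: 15.05
eef_pos: [658.4, -49.9, 83.1]
tcp_rot: [-3.141, 0.001, -3.066]
contact_force: [-2.9, 0.7, 6.9]
opening: 0.433
grasp_force: 41.2
```

```bash
python3 -m crank '[[0,0,0,0,0,0,0.35],[0,0,0,0,0,0,0.35],[0,0,0,0,0,0,0.35],[0,0,0,0,0,0,0.35],[0,0,0,0,0,0,0.35]]'
python3 -m crank '[[0,0,-0.015,0,0,0,0.35],[0,0,-0.04,0,0,0,0.35],[0,0,-0.06,0,0,0,0.35],[0,0,-0.06,0,0,0,0.35]]'
python3 -m crank '[[0.04,-0.01,0,0,0,0,0.3],[0.08,-0.02,0,0,0,0,0.3],[0.12,-0.03,0,0,0,0,0.3],[0.157,-0.04,0.005,0,0,0,0.3],[0.191,-0.048,0.012,0,0,0,0.3]]'
python3 -m crank '[[0,0,0,0,0,0,0.3],[0,0,0,0,0,0,0.3],[0,0,0,0,0,0,0.3]]'
python3 w.py red
```

```text
clock: 15.55
eef_pos: [658.0, -49.9, 81.7]
tcp_rot: [-3.142, -0.0, -3.066]
contact_force: [0.2, 0.7, 0.2]
opening: 0.652
grasp_force: 0.0
clock: 15.95
eef_pos: [660.2, -50.0, 145.9]
tcp_rot: [-3.141, 0.006, -3.066]
contact_force: [0.5, 0.6, -1.0]
opening: 0.65
grasp_force: 0.0
clock: 16.45
eef_pos: [469.4, -112.5, 129.8]
tcp_rot: [-3.141, 0.0, -3.066]
contact_force: [0.2, -0.3, -0.3]
opening: 0.694
grasp_force: 0.0
clock: 16.75
eef_pos: [472.5, -112.2, 130.2]
tcp_rot: [-3.141, 0.002, -3.066]
contact_force: [0.1, 0.2, 0.4]
opening: 0.696
grasp_force: 0.0
[ 472.50319713 -112.15703948  130.19681713] -3.066335973948368
[ 272  179  105   18 1606] [[437.0, -147.0], [426.0, -147.0], [423.0, -77.0], [433.0, -76.0]] [ 429.72913234 -111.70505126] shift to rect [ 0.0466  0.004  -0.0001]
[ 292  208   54   84 1970] [[447.0, -133.0], [443.0, -97.0], [504.0, -89.0], [509.0, -127.0]] [ 475.39937375 -111.47039569] shift to rect [ 0.001   0.0008 -0.    ]
[ 275  297   94   15 1238] [[525.0, -142.0], [513.0, -142.0], [509.0, -72.0], [521.0, -71.0]] [ 516.96712756 -106.72317425] shift to rect [-0.0408  0.0024  0.0001]
```

```bash
python3 -m crank '[[0.001,0,0.03,0,0,0,0.3],[0.001,0,0.06,0,0,0,0.3],[0.001,0,0.08,0,0,0,0.3],[0.001,0,0.088,0,0,0,0.3],[0.001,0,0.093,0,0,0,0.3]]'
python3 -m crank '[[0,0,0,0,0,0,0.7],[0,0,0,0,0,0,0.7],[0,0,0,0,0,0,0.7],[0,0,0,0,0,0,0.7],[0,0,0,0,0,0,0.7]]' 40
python3 -m crank '[[0,0,-0.02,0,0,0,0.7],[0,0,-0.05,0,0,0,0.7],[0,0,-0.09,0,0,0,0.7],[0,0,-0.09,0,0,0,0.7]]'
python3 -m crank '[[-0.04,-0.006,0,0,0,0,0.7],[-0.08,-0.012,0,0,0,0,0.7],[-0.12,-0.018,0,0,0,0,0.7],[-0.157,-0.024,0,0,0,0,0.7],[-0.192,-0.031,0,0,0,0,0.7]]'
python3 -m crank '[[0,0,0,0,0,0,0.7],[0,0,0,0,0,0,0.7],[0,0,0,0,0,0,0.7],[0,0,0,0,0,0,0.7]]'
python3 -c "
from h import *
p=r.sense()['eef_pos'];print(p,shift(*(np.array([664.5,-129,84])-p)))"
```

```text
clock: 17.3
eef_pos: [470.7, -111.9, 36.2]
tcp_rot: [3.141, -0.0, -3.066]
contact_force: [-0.4, 0.2, 1.4]
opening: 0.695
grasp_force: 0.0
clock: 17.8
eef_pos: [470.8, -112.3, 37.6]
tcp_rot: [-3.141, 0.001, -3.066]
contact_force: [0.6, 0.6, 7.8]
opening: 0.433
grasp_force: 40.6
clock: 18.2
eef_pos: [473.0, -112.9, 131.1]
tcp_rot: [-3.139, 0.007, -3.066]
contact_force: [0.5, -0.0, -1.1]
opening: 0.433
grasp_force: 40.2
clock: 18.7
eef_pos: [665.3, -128.6, 126.0]
tcp_rot: [3.141, -0.0, -3.066]
contact_force: [0.5, -0.6, -0.5]
opening: 0.436
grasp_force: 40.2
clock: 19.1
eef_pos: [662.7, -128.5, 126.6]
tcp_rot: [3.141, -0.001, -3.067]
contact_force: [-0.2, 0.5, -0.1]
opening: 0.436
grasp_force: 40.2
[ 662.74428547 -128.53484134  126.566221  ] [-0.0018 -0.0006  0.0426]
```

```bash
python3 -m crank '[[0,0,0.02,0,0,0,0.7],[0,0,0.033,0,0,0,0.7],[0,0,0.041,0,0,0,0.7],[0,0,0.043,0,0,0,0.7],[0,0,0.044,0,0,0,0.7]]'
python3 -m crank '[[0,0,0.0005,0,0,0,0.7],[0,0,0.001,0,0,0,0.7],[0,0,0.0015,0,0,0,0.7],[0,0,0.0015,0,0,0,0.7]]'
```

```text
clock: 19.6
eef_pos: [663.8, -128.7, 82.8]
tcp_rot: [3.142, -0.0, -3.066]
contact_force: [-0.2, -0.3, -0.6]
opening: 0.439
grasp_force: 40.2
clock: 20.0
eef_pos: [664.4, -128.7, 82.6]
tcp_rot: [-3.141, 0.001, -3.066]
contact_force: [-2.3, 1.0, 7.0]
opening: 0.431
grasp_force: 41.0
```

It's seated, so I'll release, rise, back off toward the robot and take a top view.

```bash
python3 -m crank '[[0,0,0,0,0,0,0.35],[0,0,0,0,0,0,0.35],[0,0,0,0,0,0,0.35],[0,0,0,0,0,0,0.35],[0,0,0,0,0,0,0.35]]'
python3 -m crank '[[0,0,-0.015,0,0,0,0.35],[0,0,-0.04,0,0,0,0.35],[0,0,-0.08,0,0,0,0.35],[0,0,-0.12,0,0,0,0.35]]'
python3 -m crank '[[0.05,0,0,0,0,0,0.3],[0.1,0,0,0,0,0,0.3],[0.15,0,0,0,0,0,0.3],[0.2,0,0,0,0,0,0.3],[0.25,0,0,0,0,0,0.3]]'
python3 -m crank '[[0.05,0,0,0,0,0,0.3],[0.1,0,0,0,0,0,0.3],[0.1,0,0,0,0,0,0.3]]'
python3 - <<'E'
from h import *
f=cams.grab_frame('top');im=f['image'];cv2.imwrite('pics/end.png',cv2.resize(im[120:340,200:430,::-1],None,fx=2.5,fy=2.5))
R=np.array([[np.cos(.081),np.sin(.081)],[-np.sin(.081),np.cos(.081)]])
for c,m in masks(im).items():
    m=m.astype(np.uint8);m[:155]=0;m[205:]=0;m[:,:240]=0;m[:,402:]=0
    n,l,st,ce=cv2.connectedComponentsWithStats(m);i=1+st[1:,4].argmax()
    q=cv2.boxPoints(cv2.minAreaRect(np.argwhere(l==i)[:,::-1].astype(np.float32)))
    print(c,st[i],(R@(ray(f,q,71).mean(0)-[655.5,-9.4])).round(1))
E
```

```text
clock: 20.5
eef_pos: [663.9, -128.7, 81.2]
tcp_rot: [3.142, -0.0, -3.066]
contact_force: [-0.4, -0.1, 0.0]
opening: 0.647
grasp_force: 0.0
clock: 20.9
eef_pos: [663.7, -128.6, 203.2]
tcp_rot: [3.141, -0.0, -3.066]
contact_force: [1.4, 0.2, 0.3]
opening: 0.65
grasp_force: 0.0
clock: 21.4
eef_pos: [412.9, -147.4, 202.2]
tcp_rot: [-3.141, 0.001, -3.066]
contact_force: [-0.8, -0.8, -0.5]
opening: 0.702
grasp_force: 0.0
clock: 21.7
eef_pos: [309.2, -153.9, 201.2]
tcp_rot: [3.14, -0.003, -3.068]
contact_force: [0.8, -0.4, 0.3]
opening: 0.702
grasp_force: 0.0
yellow [248 170  19  32 250] [  6.5 120.3]
green [290 170  18  30 231] [ 3.7 41.7]
red [373 164  21  32 282] [   4.2 -118. ]
black [332 166  19  31 312] [  6.3 -38.8]
```

View pics/end.png

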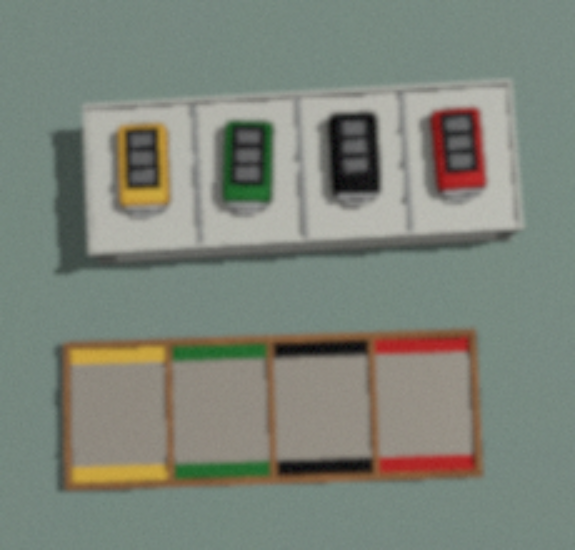

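The crop shows yellow, green, black and red flat in bays 1–4, each in the middle of its bay. Measured offsets are at most about 2 mm along the row and about 7 mm across it, before allowing for the steel cap. I'll hand in.

```bash
python3 -c "
from rig import sign_off
print(sign_off())"
```

```text
the job is handed in; nothing more can be done
None
```

I moved all four fobs to the organizer's upper tier in board order (yellow, green, black, red from the left), flat and centred by the last top view, and handed the job in at about 22 s; no verdict came back.

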